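# Make up two thread-and-tape kits and stack the trays

### The arm

A 6-joint arm with a two-finger parallel gripper is mounted at the origin on a cart in front of the work surface, level with it; the furniture and walls round the work are solid. World frame = base frame: x ahead of the robot, y to its left, z up, the work surface at z = 0. Lengths are in m, angles in rad, forces in N, time in s.
With the tool pointing down it reaches from about 0.325 to 0.85 m from the base axis. Payload 15.5 kg.
Tool frame: the origin (TCP) lies between the finger pads; the fingertips stand 25 mm ahead of it and the grasp point (between the pads) lies 6 mm ahead of it; z points along the fingers, y is the line along which they close (so a half turn about z gives the same grasp; the last joint's range is limited). The gripper opens to 91 mm and grips with 3 to 60 N. Pads are 32 mm wide; open, the fingers measure 118 mm over their backs; the gripper's body (76 mm by 178 mm) begins 60 mm behind the grasp point.
Start: joints at [1.23, 0.494, 1.345, -0, 1.302, -0.096], TCP at [0.151, 0.606, 0.239] pointing down, gripper open.
Joint ranges: [-2.91, 2.91], [-0.82, 2.16], [0.22, 2.67], [-1.22, 4.37], [0.12, 2.79], [-3.08, 3.08]. Speed limits (rad/s): [1.89, 1.89, 2.57, 3.01, 3.01, 3.01].

### API

Orientations are given as a unit quaternion [x, y, z, w].
In Python, from bench import arm gives the robot as it stands.
- The arm moves only by the shell command python3 -m inch 'ROWS' [FORCE]. ROWS is text: rows parted by semicolons, each of 7 numbers parted by spaces: the turn, a rotation vector about the tool's x, y, z in rad, then the shift along the tool's x, y, z in cm, then the closure, from -1 (fully open) to 1 (shut). In form: rx ry rz dx dy dz gripper; .... A call has exactly 8 rows; each row shifts and turns the commanded pose from where the row before left it, along the tool's axes as they then stand; what a row does not reach is not made up. A row lasts 1/12 s, in which the tool goes at most 41.7 mm and 7.16 degrees, less where a joint would pass 70% of its speed; a pose out of reach is approached as far as the arm can. A call is refused whole if a number of a shift passes 4.17 or a number of a turn 0.125, either way. A call with a gripper value outside its range is refused whole. The fingers move at their own pace and stop on an object; FORCE is the grip in N (left out, the last holds). Time passes only in rows, so rows that do not move let the fingers close, or fill a call up. It gives the time, the measured TCP pose, the force, the opening and the grip force at its end, in the units of the state.
- arm.get_obs(): the state, without advancing time (a new reading comes with each control period).
- arm.get_image(name): name is "side" or "top"; returns a dict with "frame" (400x640x3 uint8, red, green, blue), "K" (3x3 intrinsics, pixels), "dist" ([k1, k2, p1, p2, k3] as OpenCV has them; the pictures are not rectified), "pose" (4x4, takes a point from camera to world coordinates). Camera axes: x right, y down, z forward; pixel columns grow to the right and rows downward; lengths in m; the calibration is good to about 2 mm. A picture is of the moment at which its call begins. There is no depth.
- arm.job_done(): hands the job in; it is judged then, once.
The state is a dict: "time": time; "q": joint angles; "joint_vel": joint speeds; "effort": joint torques, N m; "tcp_pos": TCP position; "tcp_rot": TCP orientation; "force": force on the tool from outside, world axes, zero at the start; "wrist_torque": the same for the moment, N m; "grip_width": finger opening in m; "grasp_force": force on a finger pad.
Only numpy, scipy, OpenCV 4.12 (cv2) and the standard library are available. Lean on these libraries where they do the work, as an engineer would, in place of code of your own. Each camera call takes 0.05 s, during which the arm holds its last target. There are 200 camera calls.

### The job

Make up two gift-wrapping kits: the green spool and the green tape roll go in the dark base tray, the rust spool and the tan tape roll in the white tray with the handle. In each tray stand the spool upright on one cork disc and lay the tape flat on the other, either way round, each near the middle of its disc. The white tray must end up stacked on the base tray, its four corner pins fully down in the sockets; leave the cream spool where it stands.

Things in the scene. Friction and masses are not known exactly. Their poses are not given: they have to be found in the camera images.
- spool_sage: wooden thread spool wound with sage green thread, standing upright; 28 mm diameter, 36 mm tall, with a label in the thread colour on top, about 20 g; grasp round the flanges from above. Origin at the centre of its underside, z up
- spool_rust: wooden thread spool wound with rust red thread, standing upright; 28 mm diameter, 36 mm tall, with a label in the thread colour on top, about 20 g; grasp round the flanges from above. Origin at the centre of its underside, z up
- spool_cream: wooden thread spool wound with cream white thread, standing upright; 28 mm diameter, 36 mm tall, with a label in the thread colour on top, about 20 g; grasp round the flanges from above. Origin at the centre of its underside, z up. Not wanted in either kit: stays where it is
- tape_green: roll of sage green paper tape lying flat; 43 mm outer diameter, 10 mm high, about 20 g; its bore is closed by a sage green card core; grasp across the diameter. Origin at the centre of its underside, z up
- tape_tan: roll of tan paper tape lying flat; 43 mm outer diameter, 15 mm high, about 20 g; its bore is closed by a tan card core; grasp across the diameter. Origin at the centre of its underside, z up
- base_tray: Dark wood tray, fixed. 122 (x) by 234 mm (y), board 5 thick, 6 mm rim, low divider at y=0. Middles of its two flat 52 mm cork discs: (0, +-62), floor z=5. Square 26 mm posts at (+-47, +-103) up to z=52, each with a brass-topped round socket 14 wide, 14 deep, chamfered 3 mm. Origin: centre of underside, on the desk. Half turn about z is the same. Once stacked upon it cannot be filled
- top_tray: White tray like the base tray (same outline, discs), loose, 0.25 kg. No posts; stands on 4 brass pins 8 mm thick, 12 long at (+-47, +-103). Origin: centre between pin tips. Floor z=17. Handle: wood bar 84 (x) by 12 (y) at x=y=0, z=55 to 77; pinch along y; fingertips kept above z=56 clear a spool in the tray. Seated: origin 40 above the base's, board on the posts. Half turn is the same

How it is judged:
At the end, for the whole second after the job is handed in: Right kit in each tray, one thing per disc: within 15 mm of its middle in tray x and y, 6 mm in height, 0.15 rad upright or flat. White tray seated: within 7 mm of the base tray sideways, origin 36 to 44 mm above it, aligned within 0.07 rad, level within 0.04 rad. All at rest (((x of spool_sage in the frame of base_tray between -0.015 and 0.015 m and y of spool_sage in the frame of base_tray between 0.047 and 0.077 m and z of spool_sage in the frame of base_tray between -0.001 and 0.011 m and angle between each of spool_sage, tape_green's own z axis and vertical below 0.15 rad and x of tape_green in the frame of base_tray between -0.015 and 0.015 m and y of tape_green in the frame of base_tray between -0.077 and -0.047 m and z of tape_green in the frame of base_tray between -0.001 and 0.011 m) or (x of spool_sage in the frame of base_tray between -0.015 and 0.015 m and y of spool_sage in the frame of base_tray between -0.077 and -0.047 m and z of spool_sage in the frame of base_tray between -0.001 and 0.011 m and angle between each of spool_sage, tape_green's own z axis and vertical below 0.15 rad and x of tape_green in the frame of base_tray between -0.015 and 0.015 m and y of tape_green in the frame of base_tray between 0.047 and 0.077 m and z of tape_green in the frame of base_tray between -0.001 and 0.011 m)) and ((x of spool_rust in the frame of top_tray between -0.015 and 0.015 m and y of spool_rust in the frame of top_tray between 0.047 and 0.077 m and z of spool_rust in the frame of top_tray between 0.011 and 0.023 m and angle between each of spool_rust, tape_tan's own z axis and vertical below 0.15 rad and x of tape_tan in the frame of top_tray between -0.015 and 0.015 m and y of tape_tan in the frame of top_tray between -0.077 and -0.047 m and z of tape_tan in the frame of top_tray between 0.011 and 0.023 m) or (x of spool_rust in the frame of top_tray between -0.015 and 0.015 m and y of spool_rust in the frame of top_tray between -0.077 and -0.047 m and z of spool_rust in the frame of top_tray between 0.011 and 0.023 m and angle between each of spool_rust, tape_tan's own z axis and vertical below 0.15 rad and x of tape_tan in the frame of top_tray between -0.015 and 0.015 m and y of tape_tan in the frame of top_tray between 0.047 and 0.077 m and z of tape_tan in the frame of top_tray between 0.011 and 0.023 m)) and horizontal distance between top_tray and base_tray below 0.007 m and angle between the x axis of top_tray and the x axis of base_tray, either way round below 0.07 rad and angle between top_tray's own z axis and vertical below 0.04 rad and z of top_tray in the frame of base_tray between 0.036 and 0.044 m and linear speed of each of spool_sage, spool_rust, tape_tan, tape_green, top_tray below 0.02 m/s); the robot touches nothing.
It fails at once if the cream spool is moved more than 20 mm or knocked over (distance of spool_cream from where it was at the start of the episode above 0.02 m or angle between spool_cream's own z axis and vertical above 0.5 rad).
It also fails if it takes over 120 s, if anything falls off the work surface, if the arm or the gripper's body presses on something with over 40 N, if the wrist force passes 120 N, or if a joint passes its speed limit or range.

## Working session

There is one attempt and no reset: what is moved stays moved. The work goes in short steps, Python scripts to look and compute and a shell command to move; the robot and the scene stay as the last step left them, time stands still between calls to the robot, and variables do not carry over. Pictures are saved under pics/ and viewed, at most 14 in all, crops included, and the job is handed in when it is done.

```bash
mkdir -p pics; ls
python3 - <<'E'
from bench import arm
import cv2,numpy as np
o=arm.get_obs();print(o['time'],o['tcp_pos'],o['tcp_rot'],o['grip_width'])
for n in("side","top"):
    d=arm.get_image(n);cv2.imwrite(f'pics/{n}0.png',d['frame'][:,:,::-1]);print(n,d['K'].tolist() if hasattr(d['K'],'tolist') else d['K'],d['dist'],np.round(d['pose'],3))
E
```

```text
pics
0.0 [0.15136954 0.60601665 0.23834387] [ 1.22135686e-01  9.92513214e-01 -6.09062999e-04 -1.49505489e-04] 0.09135348445864247
side [[408.4518372218868, 0.0, 322.54863643550163], [0.0, 408.4518372218868, 199.2006182810601], [0.0, 0.0, 1.0]] [4.40658373e-05 0.00000000e+00 0.00000000e+00 0.00000000e+00
 0.00000000e+00] [[ 0.987 -0.076  0.142  0.406]
 [-0.159 -0.579  0.8   -0.653]
 [ 0.022 -0.812 -0.584  0.528]
 [ 0.     0.     0.     1.   ]]
top [[426.7235312577918, 0.0, 318.88959174048597], [0.0, 426.7235312577918, 200.65437747826832], [0.0, 0.0, 1.0]] [0.01835667 0.         0.         0.         0.        ] [[-0.011 -0.994  0.112  0.428]
 [-0.999  0.015  0.035  0.03 ]
 [-0.037 -0.112 -0.993  0.987]
 [ 0.     0.     0.     1.   ]]
```

View pics/top0.png

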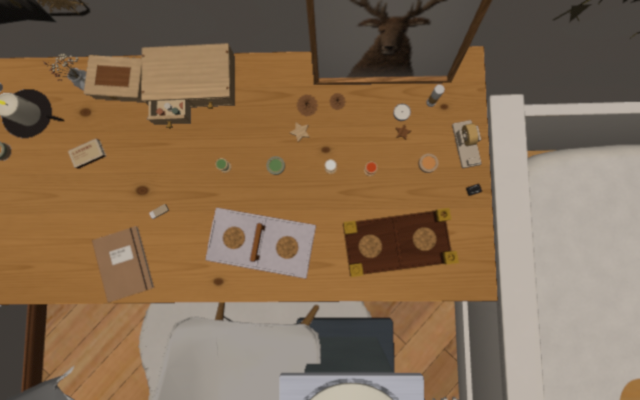

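View pics/side0.png

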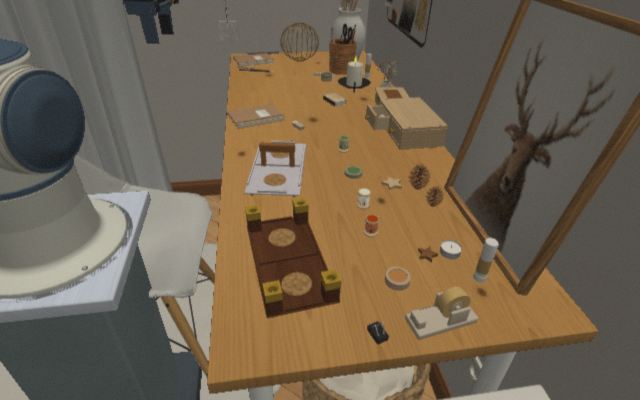

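The top view shows the sage spool (222,164), green tape (276,165), cream spool (330,165), rust spool (371,168), tan tape (429,162), white tray (261,242) and base tray (398,242). The side view agrees.

```bash
cat > h.py <<'E'
import cv2,numpy as np
from bench import arm
def ray(d,uv):
    p=cv2.undistortPoints(np.float64(uv).reshape(-1,1,2),d['K'],np.float64(d['dist'])).reshape(-1,2)
    T=np.array(d['pose']);v=np.c_[p,np.ones(len(p))]@T[:3,:3].T
    return T[:3,3],v
def plane(d,uv,z):
    c,v=ray(d,uv);return c+v*((z-c[2])/v[:,2])[:,None]
def proj(d,P):
    T=np.linalg.inv(np.array(d['pose']));r=cv2.Rodrigues(T[:3,:3])[0]
    return cv2.projectPoints(np.float64(P).reshape(-1,1,3),r,T[:3,3],d['K'],np.float64(d['dist']))[0].reshape(-1,2)
def blobs(m,amin=15):
    n,l,s,c=cv2.connectedComponentsWithStats(m.astype(np.uint8));return [(c[i].round(1),s[i]) for i in range(1,n) if s[i][4]>=amin]
E
python3 - <<'E'
from h import *
d=arm.get_image('top');f=d['frame'];s=arm.get_image('side')
c=cv2.resize(f[145:285,195:465,::-1],None,fx=2.95,fy=2.95,interpolation=cv2.INTER_CUBIC);cv2.imwrite('pics/c1.png',c)
h=cv2.cvtColor(f,cv2.COLOR_RGB2HSV);H,S,V=[h[...,i].astype(int) for i in range(3)]
for n,(u,v) in dict(sage=(222,164),tgreen=(276,165),cream=(330,165),rust=(371,168),ttan=(429,162)).items(): print(n,h[v-1:v+2,u-1:u+2].reshape(-1,3).tolist()[::2])
w=slice(140,290)
R=f.astype(int)
for nm,m in dict(green=(H>35)&(H<95)&(S>50),red=((H<6)|(H>174))&(S>170)&(V>110),white=(S<75)&(V>110),brass=(H>22)&(H<32)&(S>190)&(V>70)).items():
    m=m.copy();m[:145]=0;m[290:]=0;m[:,:195]=0;m[:,465:]=0
    for b in blobs(m,8): print(nm,b[0],b[1])
E
```

```text
sage [[47, 103, 111], [47, 104, 110], [47, 103, 111], [47, 104, 110], [47, 103, 111]]
tgreen [[47, 100, 115], [46, 98, 114], [47, 96, 114], [46, 98, 114], [47, 100, 115]]
cream [[21, 13, 197], [21, 13, 196], [18, 13, 197], [21, 13, 197], [19, 14, 197]]
rust [[8, 214, 168], [8, 214, 167], [8, 214, 167], [8, 214, 167], [8, 214, 167]]
ttan [[14, 158, 176], [14, 158, 176], [14, 158, 176], [14, 158, 176], [14, 158, 176]]
green [275.  164.8] [269 159  13  12 119]
green [220.9 163.5] [217 160   9   8  59]
white [461.8 154. ] [458 145   7  22 111]
white [274.8 164.7] [267 157  17  17  65]
white [330.2 164.9] [325 160  11  11 101]
white [260.6 242.5] [ 206  208  110   70 4463]
```

View pics/c1.png

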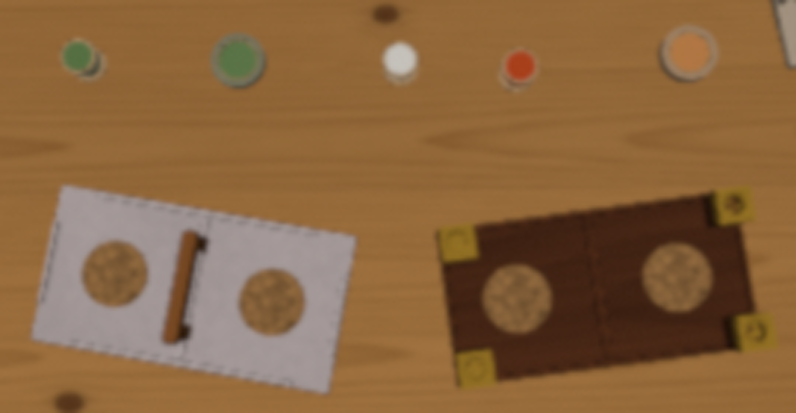

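The crop shows it clearly: discs at (115,273) and (272,302) in the white tray and (517,298) and (677,277) in the base; brass posts at its corners; the handle at (181,287). Next I measure positions by masks in both views.

Run:
```python
from h import *
np.set_printoptions(precision=4,suppress=True)
d=arm.get_image('top');f=d['frame'];s=arm.get_image('side')
def hsv(f):
    h=cv2.cvtColor(f,cv2.COLOR_RGB2HSV).astype(int);return h[...,0],h[...,1],h[...,2]
def near(m,u,v,r):
    q=np.zeros(m.shape,np.uint8);cv2.circle(q,(int(u),int(v)),int(r),1,-1);yy,xx=np.nonzero(m&(q>0));return np.array([xx.mean(),yy.mean()]),len(xx)
H,S,V=hsv(f);h,sa,va=hsv(s['frame'])
def pr(n,uv,z):print(n,uv,plane(d,[uv],z)[0])
G=(H>35)&(H<95)&(S>50)
Rm=(H<11)&(S>190)&(V>130); Tm=(abs(H-14)<3)&(S<175)&(V>160)
for n,m,u,v,z in [('sage',G,221,163,.036),('cream',(S<40)&(V>160),330,165,.036),('rust',Rm,371,167,.036),('tgreen',G,275,165,.010),('ttan',Tm,429,162,.015)]:
    p,k=near(m,u,v,9);print(k,end=' ');pr(n,p,z)
# side view predictions check
cork=lambda u,v,m:near(m,u,v,14)
for n,u,v,z,m in [('wc1',234,237.5,.017,(S>85)&(V>60)),('wc2',287,247.4,.017,(S>85)&(V>60)),('bc1',370,246,.005,(V>95)),('bc2',424.5,239,.005,(V>95))]:
    p,k=near(m,u,v,13);print(k,end=' ');pr(n,p,z)
yy,xx=np.nonzero((S<75)&(V>110)); k=(yy>205)&(yy<280)&(xx>200)&(xx<320)
r=cv2.minAreaRect(np.c_[xx,yy][k].astype(np.float32));B=plane(d,cv2.boxPoints(r),.02);print('white corners',B,B.mean(0));print(np.linalg.norm(np.diff(B,axis=0),axis=1))
m=(H>=22)&(H<=34)&(S>170)&(V>60);m[:205]=0;m[280:]=0;m[:,:335]=0;m[:,470:]=0
for b in blobs(m,10):pr('brass',b[0],.052);print(b[1])
# handle
m=(S>110)&(H<14)&(V>50);p,k=near(m,257.5,242,20);yy,xx=np.nonzero(m)
kk=(abs(xx-257.5)<10)&(abs(yy-242)<22);r=cv2.minAreaRect(np.c_[xx,yy][kk].astype(np.float32));print(r,kk.sum());pr('handle',r[0],.077)
# side views of spool tops
gm=(h>35)&(h<95)&(sa>50)
for b in blobs(gm&(np.arange(400)[:,None]>100),10):print('side green',b)
for b in blobs((h<11)&(sa>190)&(va>130)&(np.arange(400)[:,None]>100),10):print('side red',b)
np.save('side.npy',0)
print('proj sage top',proj(s,[plane(d,[[221,163.5]],.036)[0]]),'rust',proj(s,[plane(d,[[371,167]],.036)[0]]),'tg',proj(s,[plane(d,[[275,164.8]],.01)[0]]))
```

```text
59 sage [220.9322 163.4746] [0.6247 0.2862 0.036 ]
75 cream [330.0533 164.6533] [0.6175 0.0372 0.036 ]
51 rust [370.7843 166.7255] [ 0.6111 -0.0545  0.036 ]
119 tgreen [275.0168 164.7983] [0.6247 0.1659 0.01  ]
136 ttan [428.125  162.2647] [ 0.623  -0.1874  0.015 ]
372 wc1 [233.4301 237.4435] [0.4565 0.2601 0.017 ]
376 wc2 [286.7447 247.0559] [0.4333 0.1381 0.017 ]
422 bc1 [369.8602 245.7915] [ 0.4341 -0.0506  0.005 ]
420 bc2 [424.05   238.6524] [ 0.4489 -0.1735  0.005 ]
white corners [[0.4065 0.3237 0.02  ]
 [0.5275 0.304  0.02  ]
 [0.4828 0.0725 0.02  ]
 [0.3639 0.0951 0.02  ]] [0.4452 0.1988 0.02  ]
[0.1226 0.2358 0.121 ]
((256.5577087402344, 242.2115478515625), (6.275715351104736, 37.06594467163086), 11.309932708740234) 145
handle (256.5577087402344, 242.2115478515625) [0.444 0.196 0.077]
side green (array([343.6, 137.4]), array([340, 136,   8,   4,  20], dtype=int32))
side green (array([353.2, 170.4]), array([348, 168,  12,   6,  60], dtype=int32))
side red (array([372. , 218.1]), array([367, 216,  11,   6,  46], dtype=int32))
proj sage top [[343.8186 137.6353]] rust [[371.8732 218.4946]] tg [[353.2395 170.0925]]
```

```bash
python3 -m inch '0 0 -0.1222 0 0 0 -0.2;0 0 -0.1222 0 0 0 -0.2;0 0 0 -3.4 -2.28 0 -0.2;0 0 0 -3.4 -2.28 0 -0.2;0 0 0 -3.4 -2.28 0 -0.2;0 0 0 -3.4 -2.28 0 -0.2;0 0 0 -3.4 -2.28 0 -0.2;0 0 0 -3.4 -2.28 0 -0.2' 10
python3 -m inch '0 0 0 -3.4 -2.28 0 -0.2;0 0 0 -3.4 -2.28 0 -0.2;0 0 0 -3.4 -2.28 0 -0.2;0 0 0 -3.4 -2.28 0 -0.2;0 0 0 -3.4 -2.28 0 -0.2;0 0 0 -3.4 -2.28 0 -0.2;0 0 0 -3.4 -2.28 0 -0.2;0 0 0 -3.0 -2.28 0 -0.2'
```

```text
time: 0.97
tcp_pos: [0.3568, 0.4682, 0.239]
tcp_rot: [0.0, 1.0, 0.0, 0.0]
force: [1.0, 0.9, 1.5]
grip_width: 0.0546
grasp_force: 0.0
time: 1.63
tcp_pos: [0.6252, 0.2854, 0.2388]
tcp_rot: [0.0, 1.0, -0.0, 0.0]
force: [0.1, 0.7, -0.3]
grip_width: 0.0545
grasp_force: 0.0
```

```bash
python3 -m inch '0 0 0 0 0.08 4 -0.2;0 0 0 0 0 4 -0.2;0 0 0 0 0 4 -0.2;0 0 0 0 0 4 -0.2;0 0 0 0 0 3 -0.2;0 0 0 0 0 1.5 -0.2;0 0 0 0 0 0.6 -0.2;0 0 0 0 0 0 -0.2'
python3 -m inch '0 0 0 0 0 0 0.6;0 0 0 0 0 0 0.6;0 0 0 0 0 0 0.6;0 0 0 0 0 0 0.6;0 0 0 0 0 0 0.6;0 0 0 0 0 0 0.6;0 0 0 0 0 0 0.6;0 0 0 0 0 0 0.6' 10
```

```text
time: 2.3
tcp_pos: [0.6224, 0.2874, 0.0271]
tcp_rot: [0.0, 1.0, -0.0, -0.001]
force: [1.3, 1.4, 0.3]
grip_width: 0.0543
grasp_force: 0.0
time: 2.97
tcp_pos: [0.6236, 0.2879, 0.0284]
tcp_rot: [0.0, 1.0, 0.0, 0.0]
force: [-0.7, -0.8, 6.7]
grip_width: 0.0271
grasp_force: 10.0
```

```bash
python3 -m inch '0 0 0 0 0 -2 0.6;0 0 0 0 0 -4 0.6;0 0 0 0 0 -4 0.6;0 0 0 0 0 -4 0.6;0 0 0 1.9 -3.4 0 0.6;0 0 0 1.9 -3.4 0 0.6;0 0 0 1.9 -3.4 0 0.6;0 0 0 1.9 -3.4 0 0.6'
python3 -m inch '0 0 0 1.9 -3.4 0 0.6;0 0 0 1.9 -3.4 0 0.6;0 0 0 1.9 -3.4 0 0.6;0 0 0 1.9 -3.4 0 0.6;0 0 0 1.9 -3.4 0 0.6;0 0 0 1.9 -3.26 0 0.6;0 0 0 0 0 0 0.6;0 0 0 0 0 0 0.6'
```

```text
time: 3.63
tcp_pos: [0.546, 0.1507, 0.1681]
tcp_rot: [-0.0, 1.0, -0.0, 0.0]
force: [0.8, -0.6, -0.5]
grip_width: 0.0274
grasp_force: 10.0
time: 4.3
tcp_pos: [0.4325, -0.0522, 0.1681]
tcp_rot: [0.002, 1.0, -0.0, 0.0]
force: [1.3, 0.3, 0.2]
grip_width: 0.0275
grasp_force: 10.0
```

Run:
```python
from h import *
d=arm.get_image('side');f=d['frame']
c=cv2.resize(f[100:330,210:450,::-1],None,fx=2.5,fy=2.5,interpolation=cv2.INTER_CUBIC);cv2.imwrite('pics/c2.png',c)
```

```text
(no output)
```

View pics/c2.png

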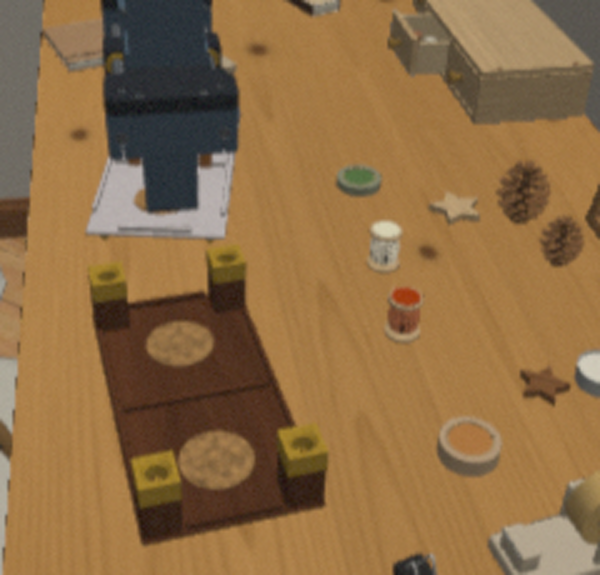

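The gripper hangs over the base tray's far disc (180,343), with the spool hidden behind the near finger at (170,180). Nothing has been disturbed, so I lower it.

```bash
python3 -m inch '0 0 0 0 0.1 4 0.6;0 0 0 0 0 4 0.6;0 0 0 0 0 3 0.6;0 0 0 0 0 1.5 0.6;0 0 0 0 0 0.7 0.6;0 0 0 0 0 0.2 0.6;0 0 0 0 0 0 0.6;0 0 0 0 0 0 0.6'
python3 -m inch '0 0 0 0 0 0 0.1;0 0 0 0 0 0 -0.05;0 0 0 0 0 0 -0.1;0 0 0 0 0 0 -0.1;0 0 0 0 0 0 -0.1;0 0 0 0 0 -1 -0.1;0 0 0 0 0 -3 -0.1;0 0 0 0 0 -4 -0.1'
python3 -m inch '0 0 0 0 0 -4 -0.3;0 0 0 0 0 -1.5 -0.3;0 0 0 -3.8 0.5 0 -0.3;0 0 0 -2.5 3.3 0 -0.3;0 0 0 -2.5 3.3 0 -0.3;0 0 0 -2.5 3.3 0 -0.3;0 0 0 -2.5 3.3 0 -0.3;0 0 0 -2.5 3.3 0 -0.3'
```

```text
time: 5.02
tcp_pos: [0.434, -0.0493, 0.0344]
tcp_rot: [-0.0, 1.0, -0.0, 0.001]
force: [0.8, 0.5, 0.7]
grip_width: 0.0276
grasp_force: 10.0
time: 5.68
tcp_pos: [0.4317, -0.0494, 0.1132]
tcp_rot: [0.0, 1.0, 0.001, -0.002]
force: [0.6, 0.4, -0.0]
grip_width: 0.0502
grasp_force: 0.0
time: 6.35
tcp_pos: [0.597, 0.1221, 0.1689]
tcp_rot: [0.0, 1.0, -0.0, -0.0]
force: [0.7, -1.1, 0.6]
grip_width: 0.0591
grasp_force: 0.0
```

```bash
python3 -m inch '0 0 0 -1.4 2.2 0 -0.3;0 0 0 -1.4 2.2 0 -0.3;0 0 0 0 0 4 -0.3;0 0 0 0 0 4 -0.3;0 0 0 0 0 3.5 -0.3;0 0 0 0 0 2 -0.3;0 0 0 0 0 0.7 -0.3;0 0 0 0 0 0 -0.3'
python3 -m inch '0 0 0 0 0 0 0.4;0 0 0 0 0 0 0.4;0 0 0 0 0 0 0.4;0 0 0 0 0 0 0.4;0 0 0 0 0 0 0.4;0 0 0 0 0 0 0.4;0 0 0 0 0 0 0.4;0 0 0 0 0 0 0.4' 10
```

```text
time: 7.02
tcp_pos: [0.6231, 0.164, 0.0265]
tcp_rot: [0.0, 1.0, -0.0, -0.001]
force: [0.0, 1.2, 0.1]
grip_width: 0.0592
grasp_force: 0.0
time: 7.68
tcp_pos: [0.6246, 0.1642, 0.0274]
tcp_rot: [0.0, 1.0, 0.0, 0.0]
force: [-0.6, -1.7, 6.3]
grip_width: 0.0419
grasp_force: 10.0
```

```bash
python3 -m inch '0 0 0 0 0 -2 0.4;0 0 0 0 0 -4 0.4;0 0 0 0 0 -4 0.4;0 0 0 0 0 -2 0.4;0 0 0 1.76 -3.38 0 0.4;0 0 0 1.76 -3.38 0 0.4;0 0 0 1.76 -3.38 0 0.4;0 0 0 1.76 -3.38 0 0.4'
python3 -m inch '0 0 0 1.76 -3.38 0 0.4;0 0 0 1.76 -3.38 0 0.4;0 0 0 1.76 -3.38 0 0.4;0 0 0 1.76 -3.38 0 0.4;0 0 0 1.76 -3.38 0 0.4;0 0 0 1.76 -3.38 0 0.4;0 0 0 0 0 0 0.4;0 0 0 0 0 0 0.4'
python3 -m inch '0 0 0 0 0 4 0.4;0 0 0 0 0 4 0.4;0 0 0 0 0 2 0.4;0 0 0 0 0 1 0.4;0 0 0 0 0 0.4 0.4;0 0 0 0 0 0 0.4;0 0 0 0 0 0 0.4;0 0 0 0 0 0 0.4'
python3 -m inch '0 0 0 0 0 0 -0.05;0 0 0 0 0 0 -0.15;0 0 0 0 0 0 -0.2;0 0 0 0 0 0 -0.2;0 0 0 0 0 0 -0.2;0 0 0 0 0 -1 -0.2;0 0 0 0 0 -3 -0.2;0 0 0 0 0 -4 -0.2'
```

```text
time: 8.35
tcp_pos: [0.5527, 0.028, 0.1471]
tcp_rot: [-0.0, 1.0, -0.0, 0.0]
force: [1.6, -0.9, -0.3]
grip_width: 0.0419
grasp_force: 10.0
time: 9.02
tcp_pos: [0.4474, -0.1754, 0.147]
tcp_rot: [0.002, 1.0, -0.0, 0.0]
force: [0.3, 1.0, -0.1]
grip_width: 0.0416
grasp_force: 10.0
time: 9.68
tcp_pos: [0.4489, -0.1735, 0.0335]
tcp_rot: [-0.0, 1.0, -0.0, 0.001]
force: [0.7, -0.1, 0.2]
grip_width: 0.0422
grasp_force: 10.0
time: 10.35
tcp_pos: [0.4467, -0.1731, 0.1127]
tcp_rot: [0.0, 1.0, 0.001, -0.002]
force: [0.7, -0.1, -0.5]
grip_width: 0.0546
grasp_force: 0.0
```

```bash
python3 -m inch '0 0 0 -3.24 2.38 -1 -0.2;0 0 0 -3.24 2.38 0 -0.2;0 0 0 -3.24 2.38 0 -0.2;0 0 0 -3.24 2.38 0 -0.2;0 0 0 -3.24 2.43 0 -0.2;0 0 0 0 0 0 -0.2;0 0 0 0 0 2.5 -0.2;0 0 0 0 0 3.5 -0.2'
python3 -m inch '0 0 0 0 0 2.5 -0.2;0 0 0 0 0 1.1 -0.2;0 0 0 0 0 0 -0.2;0 0 0 0 0 0 0.6;0 0 0 0 0 0 0.6;0 0 0 0 0 0 0.6;0 0 0 0 0 0 0.6;0 0 0 0 0 0 0.6' 10
python3 -m inch '0 0 0 0 0 0 0.6;0 0 0 0 0 0 0.6;0 0 0 0 0 -2 0.6;0 0 0 0 0 -4 0.6;0 0 0 0 0 -4 0.6;0 0 0 0 0 -4 0.6;0 0 0 0 0 0 0.6;0 0 0 0 0 0 0.6'
```

```text
time: 11.02
tcp_pos: [0.6126, -0.054, 0.0654]
tcp_rot: [-0.0, 1.0, -0.001, 0.003]
force: [1.0, 0.7, -1.0]
grip_width: 0.0546
grasp_force: 0.0
time: 11.68
tcp_pos: [0.6105, -0.0544, 0.0274]
tcp_rot: [0.0, 1.0, -0.0, 0.0]
force: [-0.9, 0.1, 4.8]
grip_width: 0.0276
grasp_force: 10.0
time: 12.35
tcp_pos: [0.6114, -0.0545, 0.1695]
tcp_rot: [0.0, 1.0, -0.0, 0.002]
force: [-0.4, 0.0, -1.0]
grip_width: 0.0276
grasp_force: 10.0
```

```bash
python3 -m inch '0 0 0 2.54 2.75 0 0.6;0 0 0 2.54 2.75 0 0.6;0 0 0 2.54 2.75 0 0.6;0 0 0 2.54 2.75 0 0.6;0 0 0 2.54 2.75 0 0.6;0 0 0 2.54 2.75 0 0.6;0 0 0 2.54 2.75 0 0.6;0 0 0 0 0 0 0.6'
python3 -m inch '0 0 0 0 0 4 0.6;0 0 0 0 0 4 0.6;0 0 0 0 0 2.4 0.6;0 0 0 0 0 1.2 0.6;0 0 0 0 0 0.5 0.6;0 0 0 0 0 0 0.6;0 0 0 0 0 0 0.6;0 0 0 0 0 0 0.6'
python3 -m inch '0 0 0 0 0 0 0.1;0 0 0 0 0 0 -0.05;0 0 0 0 0 0 -0.1;0 0 0 0 0 0 -0.1;0 0 0 0 0 0 -0.1;0 0 0 0 0 -1 -0.1;0 0 0 0 0 -3 -0.1;0 0 0 0 0 -4 -0.1'
```

```text
time: 13.02
tcp_pos: [0.4267, 0.1411, 0.1657]
tcp_rot: [-0.001, 1.0, -0.0, -0.003]
force: [0.5, -0.8, -0.5]
grip_width: 0.0276
grasp_force: 10.0
time: 13.68
tcp_pos: [0.4326, 0.1382, 0.0462]
tcp_rot: [0.0, 1.0, 0.0, 0.0]
force: [0.1, -0.2, 0.8]
grip_width: 0.0274
grasp_force: 10.0
time: 14.35
tcp_pos: [0.431, 0.1379, 0.1252]
tcp_rot: [0.0, 1.0, -0.0, -0.002]
force: [0.5, -0.8, 0.1]
grip_width: 0.0505
grasp_force: 0.0
```

```bash
python3 -m inch '0 0 0 -1.9 -3.26 -1 -0.3;0 0 0 -1.9 -3.26 0 -0.3;0 0 0 -1.9 -3.26 0 -0.3;0 0 0 -1.9 -3.26 0 -0.3;0 0 0 -1.9 -3.26 0 -0.3;0 0 0 -1.9 -3.26 0 -0.3;0 0 0 -1.9 -3.26 0 -0.3;0 0 0 -1.9 -3.26 0 -0.3'
python3 -m inch '0 0 0 -1.9 -3.26 0 -0.3;0 0 0 -1.9 -3.26 0 -0.3;0 0 0 0 0 0 -0.3;0 0 0 0 0 4 -0.3;0 0 0 0 0 3.8 -0.3;0 0 0 0 0 2 -0.3;0 0 0 0 0 1 -0.3;0 0 0 0 0 0 -0.3'
python3 -m inch '0 0 0 0 0 0 0.4;0 0 0 0 0 0 0.4;0 0 0 0 0 0 0.4;0 0 0 0 0 0 0.4;0 0 0 0 0 0 0.4;0 0 0 0 0 0 0.4;0 0 0 0 0 0 0.4;0 0 0 0 0 0 0.4' 10
```

```text
time: 15.02
tcp_pos: [0.5848, -0.1245, 0.1359]
tcp_rot: [0.0, 1.0, 0.0, -0.0]
force: [0.4, 1.6, 0.2]
grip_width: 0.0594
grasp_force: 0.0
time: 15.68
tcp_pos: [0.6213, -0.1874, 0.027]
tcp_rot: [0.0, 1.0, 0.0, -0.001]
force: [-0.2, 0.1, 0.2]
grip_width: 0.0596
grasp_force: 0.0
time: 16.35
tcp_pos: [0.6228, -0.1879, 0.0286]
tcp_rot: [0.0, 1.0, -0.0, 0.001]
force: [0.2, 1.2, 7.2]
grip_width: 0.0418
grasp_force: 10.1
```

```bash
python3 -m inch '0 0 0 0 0 -2 0.4;0 0 0 0 0 -4 0.4;0 0 0 0 0 -4 0.4;0 0 0 0 0 -4 0.4;0 0 0 1.387 3.732 0 0.4;0 0 0 1.387 3.732 0 0.4;0 0 0 1.387 3.732 0 0.4;0 0 0 1.387 3.732 0 0.4'
python3 -m inch '0 0 0 1.387 3.732 0 0.4;0 0 0 1.387 3.732 0 0.4;0 0 0 1.387 3.732 0 0.4;0 0 0 1.387 3.732 0 0.4;0 0 0 1.387 3.732 0 0.4;0 0 0 1.387 3.732 0 0.4;0 0 0 1.387 3.732 0 0.4;0 0 0 1.387 3.732 0 0.4'
python3 -m inch '0 0 0 0 0 0 0.4;0 0 0 0 0 4 0.4;0 0 0 0 0 4 0.4;0 0 0 0 0 2.4 0.4;0 0 0 0 0 1.2 0.4;0 0 0 0 0 0.5 0.4;0 0 0 0 0 0 0.4;0 0 0 0 0 0 0.4'
python3 -m inch '0 0 0 0 0 0 -0.05;0 0 0 0 0 0 -0.15;0 0 0 0 0 0 -0.2;0 0 0 0 0 0 -0.2;0 0 0 0 0 0 -0.2;0 0 0 0 0 -1 -0.2;0 0 0 0 0 -3 -0.2;0 0 0 0 0 -4 -0.2'
python3 -m inch '0 0 0 0 0 -4 -0.2;0 0 0 0 0 -4 -0.2;0 0 0 0 3 -4 -0.2;0 0 0 0 4 0 -0.2;0 0 0 0 4 0 -0.2;0 0 0 0 4 0 -0.2;0 0 0 0 4 0 -0.2;0 0 0 0 0 0 -0.2'
python3 - <<'E'
from h import *
for n in('top','side'):
    d=arm.get_image(n);f=d['frame']
    cv2.imwrite(f'pics/{n}3.png',cv2.resize(f[145:285,195:465,::-1] if n=='top' else f[100:330,210:450,::-1],None,fx=2.5,fy=2.5,interpolation=cv2.INTER_CUBIC))
    cv2.imwrite(f'{n}3raw.png',f[:,:,::-1])
E
```

```text
time: 17.02
tcp_pos: [0.566, -0.0373, 0.1683]
tcp_rot: [0.001, 1.0, -0.0, 0.0]
force: [0.8, 0.9, -0.2]
grip_width: 0.0421
grasp_force: 10.0
time: 17.68
tcp_pos: [0.455, 0.2618, 0.1682]
tcp_rot: [0.0, 1.0, 0.0, 0.0]
force: [1.1, -0.5, -0.9]
grip_width: 0.0418
grasp_force: 10.0
time: 18.35
tcp_pos: [0.4565, 0.2602, 0.0475]
tcp_rot: [0.0, 1.0, 0.0, 0.0]
force: [0.1, -0.2, 0.6]
grip_width: 0.0421
grasp_force: 10.0
time: 19.02
tcp_pos: [0.4546, 0.2594, 0.1265]
tcp_rot: [0.0, 1.0, -0.001, -0.002]
force: [0.7, 0.1, -0.1]
grip_width: 0.055
grasp_force: 0.0
time: 19.68
tcp_pos: [0.4553, 0.451, 0.2409]
tcp_rot: [-0.001, 1.0, 0.001, 0.0]
force: [-1.3, -0.6, 0.1]
grip_width: 0.055
grasp_force: 0.0
```

View pics/top3.png

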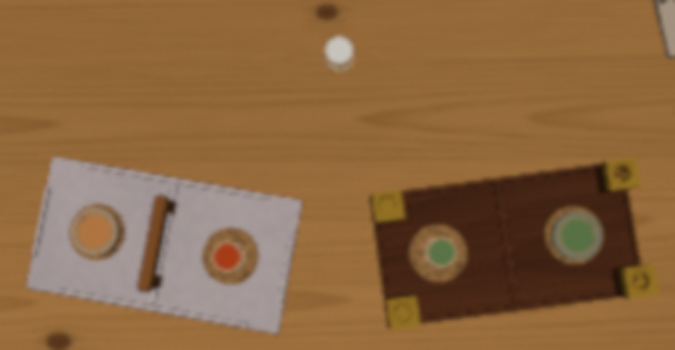

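View pics/side3.png

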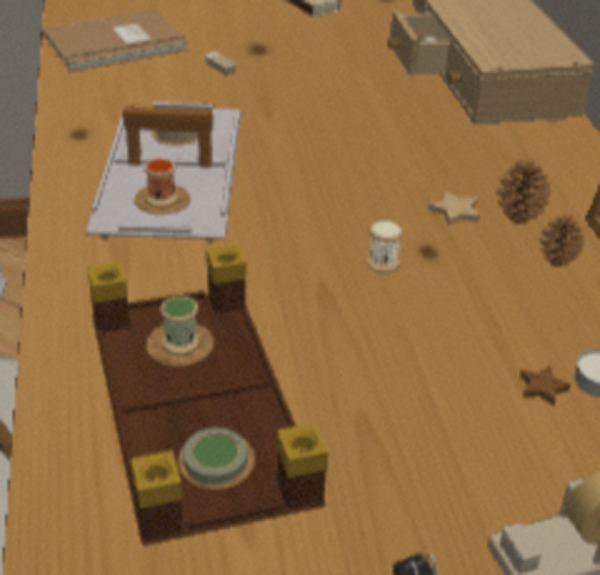

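All four items stand on their discs: tan (97,231) and rust (228,256) in the white tray, sage (440,252) and green (577,236) in the base; cream (339,50) is untouched. Next come the handle and sockets.

Run:
```python
from h import *
np.set_printoptions(precision=4,suppress=True)
d=arm.get_image('top');f=d['frame'];h=cv2.cvtColor(f,cv2.COLOR_RGB2HSV).astype(int);H,S,V=h[...,0],h[...,1],h[...,2]
print([h[int(v/2.5+145),int(u/2.5+195)].tolist() for u,v in [(387,206),(402,312),(625,165),(638,270),(155,240),(430,300),(440,330)]])
# brass
m=(H>=18)&(H<=36)&(S>150)&(V>75)
P=[]
for u,v in [(387,206),(402,312),(620,176),(638,281)]:
    u=u/2.5+195;v=v/2.5+145
    yy,xx=np.nonzero(m);k=(abs(xx-u)<9)&(abs(yy-v)<9)
    hull=cv2.convexHull(np.c_[xx,yy][k].astype(np.float32));M=cv2.moments(hull);c=[M['m10']/M['m00'],M['m01']/M['m00']]
    P.append(plane(d,[c],.052)[0]);print(k.sum(),M['m00'],c,P[-1])
P=np.array(P);print('base center',P.mean(0));e=(P[0]+P[1]-P[2]-P[3])/2;print('len y',np.hypot(*e[:2]),'yaw',np.arctan2(-e[0],e[1]));e=(P[0]+P[2]-P[1]-P[3])/2;print('len x',np.hypot(*e[:2]),'yaw',np.arctan2(e[1],e[0]))
# white tray
W=((S<75)&(V>110)).astype(np.uint8);W[:203]=0;W[282:]=0;W[:,:200]=0;W[:,322:]=0
yy,xx=np.nonzero(W);r=cv2.minAreaRect(np.c_[xx,yy].astype(np.float32));B=plane(d,cv2.boxPoints(r),.02);c=B.mean(0);print('white',c,np.linalg.norm(np.diff(B,axis=0),axis=1));e=B[1]-B[2];print(np.arctan2(-e[0],e[1]))
# handle
m=(H<14)&(S>110)&(V>60)
kk=np.zeros(m.shape,bool);kk[218:268,246:268]=1
yy,xx=np.nonzero(m&kk);r=cv2.minAreaRect(np.c_[xx,yy].astype(np.float32));B=plane(d,cv2.boxPoints(r),.077);print('handle',len(xx),r,B.mean(0),np.linalg.norm(np.diff(B,axis=0),axis=1),np.c_[xx,yy].mean(0))
print('pred handle px',proj(d,[[.4449,.1991,.077],[.4449,.1991,.055]]))
```

```text
[[21, 193, 147], [21, 193, 144], [20, 197, 106], [21, 194, 129], [13, 181, 110], [10, 176, 74], [16, 157, 154]]
163 149.5 [349.7302118171683, 226.68115942028982] [ 0.4758 -0.004   0.052 ]
167 152.5 [355.71147540983605, 269.57267759562836] [ 0.3832 -0.0151  0.052 ]
163 160.0 [443.4854166666666, 214.221875] [ 0.5003 -0.2076  0.052 ]
179 164.0 [450.8495934959349, 257.3465447154471] [ 0.4074 -0.2191  0.052 ]
base center [ 0.4417 -0.1115  0.052 ]
len y 0.20528216723391568 yaw 0.11894617247375339
len x 0.09348865581797347 yaw 0.12099942218389954
white [0.4454 0.1987 0.02  ] [0.1225 0.2358 0.121 ]
-0.19295882244301207
handle 145 ((255.98648071289062, 242.08108520507812), (5.589565277099609, 36.98976516723633), 9.462322235107422) [0.4445 0.1972 0.077 ] [0.0784 0.0121 0.0783] [255.9103 241.7379]
pred handle px [[255.1202 241.8217]
 [256.9834 241.9832]]
```

```bash
python3 -m inch '0 0 0 0.17 -3.6 0 0.2;0 0 0 0.17 -3.6 0 0.2;0 0 0 0.17 -3.6 0 0.2;0 0 0 0.17 -3.6 0 0.2;0 0 0 0.17 -3.6 0 0.2;0 0 0 0.17 -3.6 0 0.2;0 0 0 0.17 -3.55 0 0.2;0 0 0 0 0 0 0.2'
python3 -m inch '0 0 0.095 0 0 0 0.2;0 0 0.095 0 0 0 0.2;0 0 0 0 0 4 0.2;0 0 0 0 0 3 0.2;0 0 0 0 0 0 0.2;0 0 0 0 0 0 0.2;0 0 0 0 0 0 0.2;0 0 0 0 0 0 0.2'
python3 -c "
from h import *
o=arm.get_obs();print(o['tcp_pos'],o['tcp_rot'])"
```

```text
time: 20.5
tcp_pos: [0.4428, 0.1877, 0.2407]
tcp_rot: [0.002, 1.0, -0.001, -0.0]
force: [1.4, 0.4, 1.0]
grip_width: 0.0368
grasp_force: 0.0
time: 21.17
tcp_pos: [0.4451, 0.1937, 0.1721]
tcp_rot: [0.095, 0.995, 0.0, 0.001]
force: [-0.2, 0.1, -0.2]
grip_width: 0.0366
grasp_force: 0.0
[0.44506018 0.19367264 0.17207223] [9.51879659e-02 9.95458449e-01 4.76298163e-04 1.22480955e-03]
```

```bash
python3 -m inch '0 0 0 0.1 0.48 0 0.2;0 0 0 0 0 2 0.2;0 0 0 0 0 3 0.2;0 0 0 0 0 2 0.2;0 0 0 0 0 1.2 0.2;0 0 0 0 0 0.6 0.2;0 0 0 0 0 0 0.2;0 0 0 0 0 0 0.2'
python3 -m inch '0 0 0 0 0 0 1;0 0 0 0 0 0 1;0 0 0 0 0 0 1;0 0 0 0 0 0 1;0 0 0 0 0 0 1;0 0 0 0 0 0 1;0 0 0 0 0 0 1;0 0 0 0 0 0 1' 40
```

```text
time: 21.83
tcp_pos: [0.4445, 0.1988, 0.083]
tcp_rot: [0.095, 0.995, 0.0, 0.0]
force: [0.3, 0.2, 0.3]
grip_width: 0.0365
grasp_force: 0.0
time: 22.5
tcp_pos: [0.4445, 0.1986, 0.0827]
tcp_rot: [0.095, 0.995, 0.0, 0.0]
force: [-0.7, 1.0, 7.5]
grip_width: 0.0114
grasp_force: 40.0
```

```bash
python3 -m inch '0 0 0 0 0 -0.3 1;0 0 0 0 0 -0.7 1;0 0 0 0 0 -1.2 1;0 0 0 0 0 -1.7 1;0 0 0 0 0 -2 1;0 0 0 0 0 -2 1;0 0 0 0 0 -2 1;0 0 0 0 0 -1.1 1'
python3 -c "
from h import *
for n in ('side',):
    d=arm.get_image(n);f=d['frame'];cv2.imwrite('pics/s4.png',cv2.resize(f[80:300,200:420,::-1],None,fx=2.5,fy=2.5,interpolation=cv2.INTER_CUBIC))
o=arm.get_obs();print(o['tcp_pos'],o['tcp_rot'],o['force'],o['wrist_torque'])"
```

```text
time: 23.17
tcp_pos: [0.4444, 0.1986, 0.1947]
tcp_rot: [0.095, 0.995, 0.0, 0.001]
force: [0.9, 0.8, -2.3]
grip_width: 0.0123
grasp_force: 40.0
[0.44503837 0.19880151 0.19580856] [9.50397131e-02 9.95471631e-01 7.15458298e-04 1.78144957e-03] [1.30614641 1.0681999  0.28647216] [ 0.00197642 -0.10489529  0.05411549]
```

View pics/s4.png

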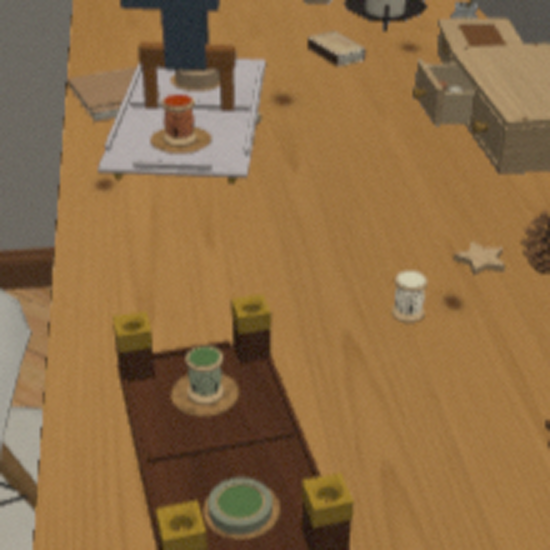

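The white tray hangs level from the handle (187,55), with rust upright and its pins clear of the desk. I turn it and carry it over the base.

```bash
python3 -m inch '0 0 -0.06 0 0 0 1;0 0 -0.095 0 0 0 1;0 0 -0.095 0 0 0 1;0 0 -0.06 0 0 0 1;0 0 0 0.07 -0.5 0 1;0 0 0 0.13 -1 0 1;0 0 0 0.21 -1.6 0 1;0 0 0 0.27 -2.1 0 1'
python3 -m inch '0 0 0 0.3 -2.27 0 1;0 0 0 0.3 -2.27 0 1;0 0 0 0.3 -2.27 0 1;0 0 0 0.3 -2.27 0 1;0 0 0 0.3 -2.27 0 1;0 0 0 0.3 -2.27 0 1;0 0 0 0.3 -2.27 0 1;0 0 0 0.3 -2.27 0 1'
python3 -m inch '0 0 0 0.3 -2.27 0 1;0 0 0 0.27 -2.1 0 1;0 0 0 0.21 -1.6 0 1;0 0 0 0.13 -1 0 1;0 0 0 0.07 -0.5 0 1;0 0 0 0 0 0 1;0 0 0 0 0 0 1;0 0 0 0 0 0 1'
python3 - <<'E'
from h import *
from scipy.spatial.transform import Rotation as R
o=arm.get_obs();p=o['tcp_pos'];M=R.from_quat(o['tcp_rot']).as_matrix();y=M[:,1]
print(p,'yaw',np.arctan2(-y[0],y[1]),'tilt',M[:,2],'need tool cm',100*(M.T@(np.array([.4416,-.1118,p[2]])-p)))
for n in('top','side'):
    d=arm.get_image(n);f=d['frame'];c=f[150:300,300:500] if n=='top' else f[130:330,200:400]
    cv2.imwrite(f'pics/{n}5.png',cv2.resize(c[:,:,::-1],None,fx=3,fy=3,interpolation=cv2.INTER_CUBIC))
E
```

```text
time: 23.88
tcp_pos: [0.4432, 0.1454, 0.1921]
tcp_rot: [-0.059, 0.998, 0.0, -0.0]
force: [0.9, 0.1, -2.7]
grip_width: 0.0114
grasp_force: 40.0
time: 24.55
tcp_pos: [0.4406, -0.0389, 0.1922]
tcp_rot: [-0.058, 0.998, -0.0, -0.0]
force: [0.3, 1.7, -2.6]
grip_width: 0.0117
grasp_force: 40.0
time: 25.22
tcp_pos: [0.4404, -0.1117, 0.1922]
tcp_rot: [-0.06, 0.998, 0.0, -0.0]
force: [0.5, -0.1, -1.7]
grip_width: 0.0115
grasp_force: 40.0
[ 0.44038394 -0.11173285  0.19221498] yaw 0.11980624822416411 tilt [-2.71737543e-04  2.66751201e-04 -9.99999928e-01] need tool cm [-1.19932191e-01 -2.12012445e-02 -3.48362757e-05]
```

View pics/side5.png

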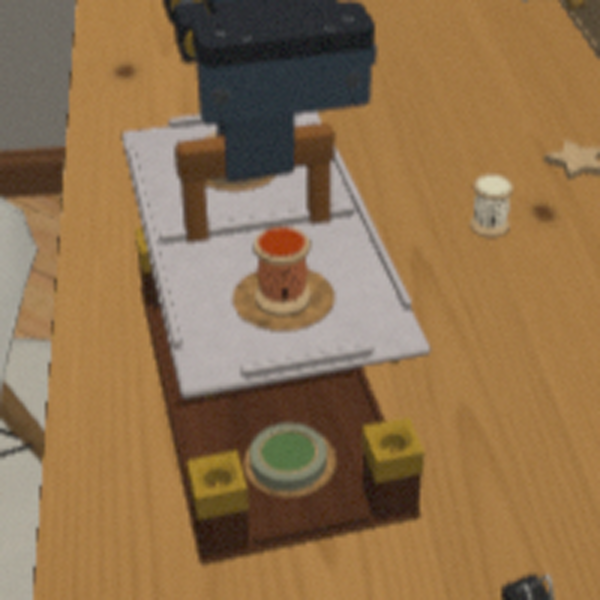

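The tray hangs level over the base, with rust at (282,270) upright. I make a small correction, lower it to just above the sockets and check the alignment.

```bash
python3 -m inch '0 0 0 -0.1 0 0.6 1;0 0 0 0 0 1.2 1;0 0 0 0 0 1.4 1;0 0 0 0 0 1.2 1;0 0 0 0 0 0.6 1;0 0 0 0 0 0 1;0 0 0 0 0 0 1;0 0 0 0 0 0 1'
python3 - <<'E'
from h import *
np.set_printoptions(precision=4,suppress=True)
o=arm.get_obs();print(o['tcp_pos']);z=o['tcp_pos'][2]-.0827
d=arm.get_image('top');f=d['frame'];h=cv2.cvtColor(f,cv2.COLOR_RGB2HSV).astype(int);S,V=h[...,1],h[...,2]
W=((S<75)&(V>110)).astype(np.uint8);W[:195]=0;W[290:]=0;W[:,:325]=0;W[:,468:]=0
n,l,s,c=cv2.connectedComponentsWithStats(W);print(s[1:][s[1:,4]>100])
yy,xx=np.nonzero(np.isin(l,[i for i in range(1,n) if s[i,4]>100]))
r=cv2.minAreaRect(np.c_[xx,yy].astype(np.float32));B=plane(d,cv2.boxPoints(r),z+.02);print(r,B.mean(0),np.linalg.norm(np.diff(B,axis=0),axis=1))
for e in np.diff(B,axis=0):print(np.arctan2(e[1],e[0])%(np.pi/2))
im=[cv2.resize(f[195:285,330:470,::-1],None,fx=4,fy=4,interpolation=cv2.INTER_CUBIC)]
cv2.imwrite('pics/t6.png',im[0])
s=arm.get_image('side')['frame'];cv2.imwrite('pics/s6.png',cv2.resize(s[170:320,200:400,::-1],None,fx=4,fy=4,interpolation=cv2.INTER_CUBIC))
E
```

```text
time: 25.98
tcp_pos: [0.4419, -0.1123, 0.1427]
tcp_rot: [-0.06, 0.998, -0.0, 0.0]
force: [-0.2, -0.7, -2.3]
grip_width: 0.0117
grasp_force: 40.0
[ 0.4419 -0.1123  0.1427]
[[ 394  195   74   85 4499]
 [ 344  215   73   70 1935]]
((405.5, 239.5), (88.99998474121094, 122.99998474121094), 90.0) [ 0.4472 -0.1185  0.08  ] [0.2593 0.1851 0.2532]
1.5549812283397872
1.5202888554782938
1.5640921994406138
```

View pics/s6.png

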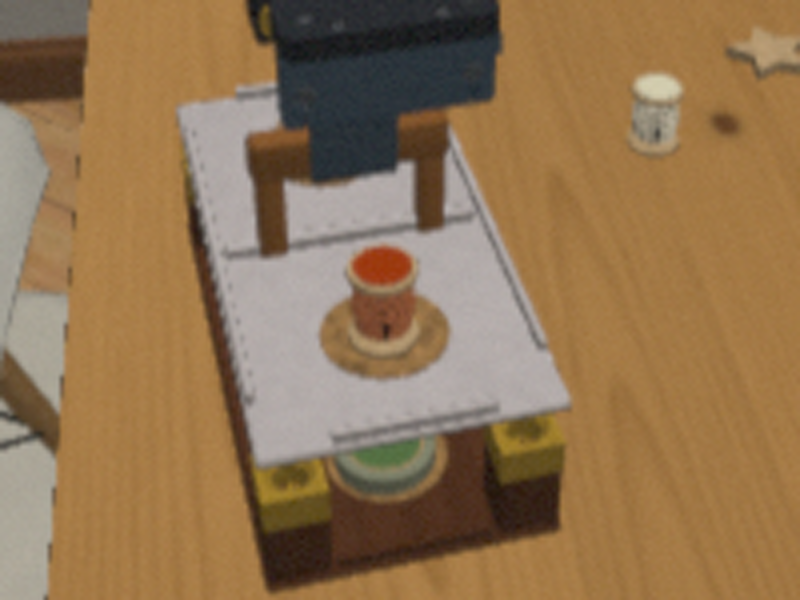

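View pics/t6.png

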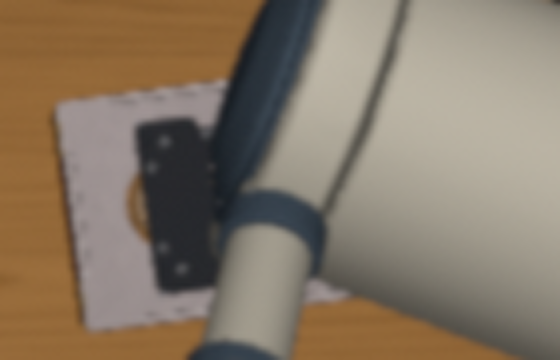

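Side view: the tray's near corners are at (258,463) and (570,405), with the sockets just below at (292,475) and (527,430). The top view shows the left corners at (57,103) and (87,330). I compare these with the predictions.

Run:
```python
from h import *
np.set_printoptions(precision=4,suppress=True)
t=arm.get_image('top');s=arm.get_image('side')
a=.12;C=np.array([.4419,-.1123]);R=np.array([[np.cos(a),-np.sin(a)],[np.sin(a),np.cos(a)]])
L=np.array([[61,117],[-61,117],[-61,-117],[61,-117]])/1000
for z in(.077,.083):
    P=np.c_[C+L@R.T,np.full(4,z)];print(z,'top pred',proj(t,P[:2]),'side pred',proj(s,P).round(1).tolist())
    print('top meas err mm',1000*(plane(t,[[344.25,220.75],[351.75,277.5]],z)-P[:2])[:,:2],'side err',1000*(plane(s,[[264.5,285.75],[342.5,271.25]],z)-P[2:])[:,:2])
```

```text
0.077 top pred [[342.8969 220.2463]
 [350.8881 277.8394]] side pred [[305.2, 186.6], [242.9, 195.4], [263.0, 285.2], [342.5, 269.6]]
top meas err mm [[-1.1133 -2.8605]
 [ 0.6864 -1.8178]] side err [[ 2.1194 -1.4629]
 [-0.6814 -3.3287]]
0.083 top pred [[342.9512 220.0585]
 [350.9969 278.0344]] side pred [[305.2, 184.1], [242.6, 192.8], [262.7, 282.3], [342.7, 266.8]]
top meas err mm [[-1.5025 -2.7198]
 [ 1.0839 -1.5877]] side err [[ 2.2349 -6.995 ]
 [-2.1411 -9.0305]]
```

The tray sits about 2 mm too far towards −y and otherwise matches. I shift it and lower gently.

```bash
python3 -m inch '0 0 0 0 0.2 0 1;0 0 0 0 0 0 1;0 0 0 0 0 0.3 1;0 0 0 0 0 0.3 1;0 0 0 0 0 0.3 1;0 0 0 0 0 0.2 1;0 0 0 0 0 0 1;0 0 0 0 0 0 1'
python3 -m inch '0 0 0 0 0 0.2 1;0 0 0 0 0 0.2 1;0 0 0 0 0 0.2 1;0 0 0 0 0 0.15 1;0 0 0 0 0 0.1 1;0 0 0 0 0 0 1;0 0 0 0 0 0 1;0 0 0 0 0 0 1'
```

```text
time: 26.85
tcp_pos: [0.4412, -0.1103, 0.131]
tcp_rot: [-0.06, 0.998, 0.0, -0.0]
force: [-0.1, 0.0, -3.6]
grip_width: 0.0118
grasp_force: 40.0
time: 27.52
tcp_pos: [0.4413, -0.1103, 0.1228]
tcp_rot: [-0.06, 0.998, 0.0, -0.0]
force: [-2.3, 0.4, 3.4]
grip_width: 0.0121
grasp_force: 40.0
```

```bash
python3 -m inch '0 0 0 0 0 0.05 1;0 0 0 0 0 0 1;0 0 0 0 0 0 0.6;0 0 0 0 0 0 0.4;0 0 0 0 0 0 0.2;0 0 0 0 0 0 0.2;0 0 0 0 0 0 0.2;0 0 0 0 0 0 0.2'
python3 -m inch '0 0 0 0 0 -1 0.2;0 0 0 0 0 -2 0.2;0 0 0 0 0 -3 0.2;0 0 0 0 0 -4 0.2;0 0 0 0 4 -2 0.2;0 0 0 0 4 0 0.2;0 0 0 0 4 0 0.2;0 0 0 0 4 0 0.2'
python3 -m inch '0 0 0 0 4 0 0.2;0 0 0 0 4 0 0.2;0 0 0 0 4 0 0.2;0 0 0 0 4 0 0.2;0 0 0 0 4 0 0.2;0 0 0 0 0 0 0.2;0 0 0 0 0 0 0.2;0 0 0 0 0 0 0.2'
python3 - <<'E'
from h import *
np.set_printoptions(precision=4,suppress=True)
d=arm.get_image('top');f=d['frame'];h=cv2.cvtColor(f,cv2.COLOR_RGB2HSV).astype(int);H,S,V=h[...,0],h[...,1],h[...,2]
W=((S<75)&(V>110)).astype(np.uint8);W[:195]=0;W[290:]=0;W[:,:325]=0;W[:,460:]=0
n,l,s,c=cv2.connectedComponentsWithStats(W);yy,xx=np.nonzero(np.isin(l,[i for i in range(1,n) if s[i,4]>300]))
r=cv2.minAreaRect(np.c_[xx,yy].astype(np.float32));B=plane(d,cv2.boxPoints(r),.06);print(B.mean(0),np.linalg.norm(np.diff(B,axis=0),axis=1))
s=arm.get_image('side')['frame'];a=cv2.resize(s[150:350,200:400,::-1],None,fx=2.9,fy=2.9,interpolation=cv2.INTER_CUBIC)
cv2.imwrite('pics/s7.png',a);cv2.imwrite('pics/t7.png',cv2.resize(f[150:290,310:470,::-1],None,fx=4,fy=4,interpolation=cv2.INTER_CUBIC))
E
```

```text
time: 28.18
tcp_pos: [0.4414, -0.1103, 0.1222]
tcp_rot: [-0.06, 0.998, 0.0, -0.0]
force: [0.1, -1.4, -0.3]
grip_width: 0.0364
grasp_force: 0.0
time: 28.85
tcp_pos: [0.4221, 0.0472, 0.2414]
tcp_rot: [-0.059, 0.998, -0.0, 0.001]
force: [1.3, -0.4, 0.2]
grip_width: 0.0362
grasp_force: 0.0
time: 29.52
tcp_pos: [0.3984, 0.2442, 0.2407]
tcp_rot: [-0.06, 0.998, -0.0, -0.0]
force: [-0.2, -0.7, -0.3]
grip_width: 0.0365
grasp_force: 0.0
[ 0.4411 -0.1112  0.06  ] [0.2366 0.1214 0.2329]
```

View pics/s7.png

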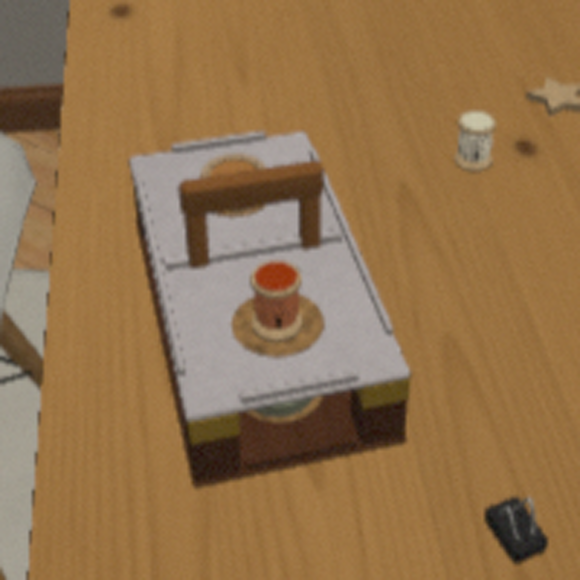

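View pics/t7.png

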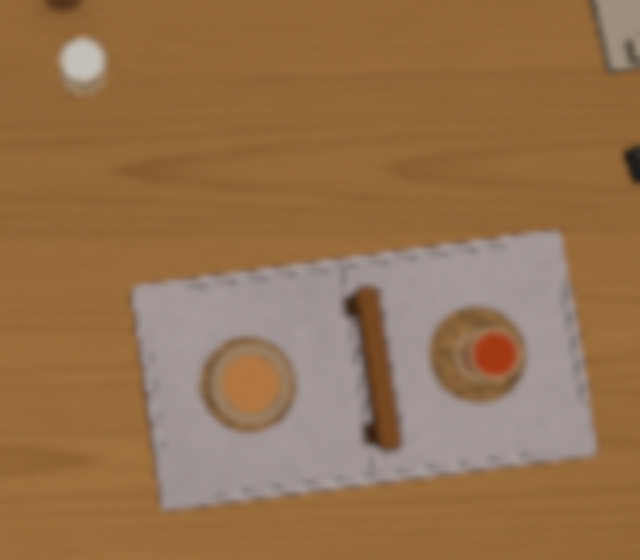

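The white tray sits flush on the posts (side view, corners (190,415) and (408,372)), centred within about 1 mm. Rust and tan are on their discs and cream is untouched. I hand the job in.

```bash
python3 -c "
from bench import arm
print(arm.job_done())"
```

```text
the job is handed in; nothing more can be done
None
```

Both kits are made up, the white tray is seated on the base tray with the cream spool untouched, and the job was handed in at about 30 s; no verdict came back.

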